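# Unlock the cutter strongbox with its double-bit key

## Robot

A 6-joint arm with a two-finger parallel gripper is mounted at the origin on a cart in front of the work surface, level with it; the furniture and walls round the work are solid. World frame = base frame: x ahead of the robot, y to its left, z up, the work surface at z = 0. Lengths are in m, angles in rad, forces in N, time in s.
With the tool pointing down it reaches from about 0.425 to 0.925 m from the base axis. Payload 12.5 kg.
Tool frame: the origin (TCP) lies between the finger pads; the fingertips stand 8 mm ahead of it and the grasp point (between the pads) lies 11 mm behind it; z points along the fingers, x is the direction in which the jaws open and shut, and the axes are right-handed (so a half turn about z gives the same grasp; the last joint's range is limited). The gripper opens to 85 mm and grips with 20 to 120 N. Pads are 22 mm wide; open, the fingers measure 114 mm over their backs; the gripper's body (76 mm by 85 mm) begins 54 mm behind the grasp point. The pads swing forward as they close: fully open they stand 13 mm farther back than shut.
Start: joints at [-1.263, 0.491, 1.559, -0, 1.092, -0.106], TCP at [0.251, -0.572, 0.239] pointing down, gripper open.
Joint ranges: [-3.1, 3.1], [-0.84, 2.19], [0.05, 2.79], [-1.13, 4.28], [0.06, 2.93], [-2.69, 2.69]. Speed limits (rad/s): [2.22, 2.22, 2.79, 3.14, 3.14, 3.14].

## Interface

Orientations are given as a 3x3 rotation matrix whose columns are the frame's x, y, z axes.
In Python, from bench import bot, ungrasp, close_gripper, planner, monitor, imaging, ticket, finder gives the robot as it stands. Calls block until the motion is done:
- bot.movep(position, orientation): joint-space move of the TCP to a pose.
- bot.servo_line(position, ori=None, feed=0.15): straight line of the TCP; ori=None keeps the orientation; feed is the mean speed in m/s.
- bot.movej(angles): joint-space move.
- ungrasp() and close_gripper(grip_force=None): open the fingers fully, or close them until they stop; grip_force is the grip in N (None keeps the last).
- bot.wait(seconds).
- planner.solve_ik(position, orientation): joint angles nearest the present ones, or None.
- monitor.state(): the state.
- imaging.get_image(name): name is "side" or "top"; returns a dict with "image" (384x512x3 uint8, red, green, blue), "range_z" (384x512 float32, m along the optical axis (not along the pixel's ray), 0 where there is no reading), "mtx" (3x3 intrinsics, pixels), "R" (3x3) and "t" (3): a world point X has camera coordinates R X + t. Camera axes: x right, y down, z forward; pixel columns grow to the right and rows downward; lengths in m; the calibration is good to about 2 mm. A picture is of the moment at which its call begins.
A pose or a line that the arm cannot do raises bot.IKError and nothing moves.
- ticket.job_done(): hands the job in, once; it reports no verdict.
Trained networks look in the newest picture that a camera, given by its name, has taken for a name from the list of things; names that differ only in an ending like _2 or _b are one class to them, and where a whole thing is asked for, a point or a joint stands for the part that bears it (a point fixed in the world has none). Each returns a list of dicts, best first, with "confidence" (0 to 1); they miss things now and then, are a little off and sometimes report something else, mostly with a low value. They report only what shows in the picture. A call takes as long as a camera call.
- finder.silhouettes(camera, name): "mask" (384x512 bool, what is visible of it) and "rect" ([left, top, right, bottom] in pixels, round what is visible of it).
- finder.place_of(camera, name): "centre" ([row, column] in pixels: a listed point, or the origin of a listed thing).
The state is a dict: "clock": time; "q": joint angles; "dq": joint speeds; "effort": joint torques, N m; "ee_pos": TCP position; "eef_rot": TCP orientation; "force": force on the tool from outside, world axes, zero at the start; "moment": the same for the moment, N m; "finger_gap": opening from 0.0 (shut) to 1.0 (fully open).
Only numpy, scipy, OpenCV 4.12 (cv2) and the standard library are available. Lean on these libraries where they do the work, as an engineer would, in place of code of your own. Each camera call takes 0.05 s, during which the arm holds its last target.

## Task

Open the steel strongbox on the saw table: take its red-headed key out of the wooden block, put it into the keyhole in the lid and feel lightly with it until it drops fully home in the lock's inner disc, then turn it clockwise until the hidden bolt lets go, release the key and get clear so that the sprung lid swings up wide open. Leave the key in the lock, do not force it, and do not disturb the jar, the wire spool and the pale offcut.

Things in the scene. Friction and masses are not known exactly. Their poses are not given: they have to be found in the camera images.
- key_bow (a point): Centre of the head of the loose double-bit key: a flat red plastic slab with black inlays, 32 mm wide (key x), 9 mm thick (key y), 30 mm high (key z). The key (about 60 g) stands upright, z up, bits down in the slot of the wooden block; the head is 25 to 55 mm above the block's top. Lift it straight up 35 mm to clear the slot. It is the same either way round (half a turn about z).
- key_tip (a point): Lower end of the key, 70 mm below the centre of its head, same axes. First comes a round-nosed pilot pin, 5.6 mm across and 3 mm long, then the bits, a flat square-edged blade 27 mm wide (x), 5 mm thick (y), 6 mm high, then a round steel shank 5.6 mm across with an 11 mm collar 51 to 55 mm above the tip.
- key_block: Wooden block fixed on the table, 62 x 110 x 40 mm (x, y, z), origin at the centre of its underside. The key's slot runs along the block's x at y = +26 mm and is 30 mm deep; three short steel bits, at most 20 mm proud, stand at y = -20 and -40 mm.
- strongbox: Dark grey steel box fixed on the table, 190 mm deep (x), 250 mm wide (y), 102 mm high with its lid; origin at the centre of its underside; the front faces -x.
- keyhole (a point): Centre of the keyhole's mouth, on a square steel plate (56 mm) on the lid, 105 mm above the table. Lid axes: z up when shut, x toward the hinge. The slot runs along x, 29.6 x 6.6 mm, through 6 mm of plate; below it 9 mm are free, where the bits can turn; then comes the inner disc. The key fully home has its tip 27 mm below this point. A turned key is captive under the plate.
- disc_face (a point): Centre of the face of the brass inner disc, on the keyhole's axis, 15 mm below its mouth; lid axes. Its slot (29 x 6.3 mm, 12 mm deep) rests 11 to 57 degrees anticlockwise (from above) of the keyhole, each time differently, not measured. The pilot always enters; the bits stop on the face (tip 18 mm down) until in line. Friction (0.07 N m) holds the disc: bits pressed with 5 N slide round on it.
- lid (a joint): Lid angle, rad: 0 shut, 1.2 wide open (stop). Key turned clockwise in the disc: free at first, then about 0.13 N m drawing the bolt; the bolt lets go with the key 15 to 25 degrees clockwise of the keyhole, hard stop at 54. The release is felt as an upward push:  a damped spring (about 3 N at the key) swings the lid up and away from the robot in about 4 s and holds it; a hand holding the key or in the way stops it.
- lid_hinge (a point): Middle of the hinge line, which runs along y at the box's far edge, 92 mm above the table, 140 mm behind the keyhole.
- jar_mid (a point): Centre of a small brown jar with a white lid, 47 mm across, 44 mm high; bystander, loose.
- spool_mid (a point): Centre of a yellow spool of copper wire, 48 mm across, 40 mm high; bystander, loose.
- offcut_mid (a point): Centre of a pale wood offcut, 38 x 75 x 22 mm, lying flat; bystander, loose.

How it is judged:
On the way:
1. the key is fully home in the inner disc, with the lid still shut (z of key_tip in the frame of keyhole below -0.0245 m and horizontal distance between key_tip and keyhole below 0.004 m and value of joint lid below 0.05 rad), for 0.1 s.
At the end, for the whole second after the job is handed in: The lid stands wide open (hinge angle over 1.0 rad) and still, with the key still in the lock (its tip at least 10 mm inside the keyhole and within 35 mm of its mouth); jar, spool and offcut within 20 mm of where they stood (value of joint lid above 1 rad and z of key_tip in the frame of keyhole below -0.01 m and distance between key_tip and keyhole below 0.035 m and not (distance of any of jar_mid, spool_mid, offcut_mid from where it was at the start of the episode above 0.02 m) and velocity of joint lid below 0.1 rad/s); the robot touches nothing.
It fails at once if the key is forced: more than 50 N between key and strongbox (contact force between key and strongbox above 50 N).
It fails at once if jar, spool or offcut pushed more than 20 mm (distance of any of jar_mid, spool_mid, offcut_mid from where it was at the start of the episode above 0.02 m).
It also fails if it takes over 67 s, if anything falls off the work surface, if the arm or the gripper's body presses on something with over 40 N, if the wrist force passes 120 N, or if a joint passes its speed limit or range.

## Working session

There is one attempt and no reset: what is moved stays moved. The work goes in short steps, each a Python script; the robot and the scene stay as the last script left them, time stands still between calls to the robot, and variables do not carry over. Pictures are saved under pics/ and viewed, and the job is handed in when it is done.

```bash
ls; mkdir -p pics
cat > h.py <<'E'
import numpy as np, cv2
from bench import bot, ungrasp, close_gripper, planner, monitor, imaging, ticket, finder
def ray(im,row,col):
    d=np.linalg.inv(im["mtx"])@np.array([col,row,1.0]); R=im["R"];t=im["t"]
    return -R.T@t, R.T@d
def at_z(im,row,col,z):
    o,d=ray(im,row,col); return o+d*(z-o[2])/d[2]
def pt(im,row,col):
    o,d=ray(im,row,col); return o+d*float(im["range_z"][int(round(row)),int(round(col))])
def save(im,name): cv2.imwrite("pics/"+name,cv2.cvtColor(im["image"],cv2.COLOR_RGB2BGR))
E
python3 - <<'E'
from h import *
print(monitor.state())
for c in ("top","side"):
    im=imaging.get_image(c); save(im,c+"0.png"); np.savez("/tmp/"+c+".npz",**im)
    print(c,-im["R"].T@im["t"],im["R"])
    for n in ["key_bow","key_tip","key_block","strongbox","keyhole","lid_hinge","jar_mid","spool_mid","offcut_mid"]:
        r=finder.place_of(c,n)
        for a in r[:2]: print(c,n,np.round(a["centre"],1),round(a["confidence"],2),np.round(pt(im,*a["centre"]),4))
print(monitor.state()["clock"])
E
```

```text
pics
{'clock': 0.0, 'q': array([-1.26258324e+00,  4.91541962e-01,  1.55944413e+00, -9.57485377e-06,
        1.09170493e+00, -1.05596137e-01]), 'dq': array([ 0.00066424, -0.00110476, -0.00063494,  0.00019458,  0.00042893,
        0.00083736]), 'effort': array([-1.44314286e-04, -6.18442512e+01, -2.61595649e+01, -7.60346393e-05,
        4.06335152e-03,  3.38413084e-07]), 'ee_pos': array([ 0.25126756, -0.57203083,  0.2387405 ]), 'eef_rot': array([[ 4.02103802e-01, -9.15594024e-01, -3.41294387e-04],
       [-9.15593435e-01, -4.02103932e-01,  1.04403519e-03],
       [-1.09314820e-03, -1.07323620e-04, -9.99999397e-01]]), 'force': array([-0.27143771, -0.41010497,  0.2502647 ]), 'moment': array([-0.01417431, -0.0083478 ,  0.11626608]), 'finger_gap': 1.0007503730545622}
top [0.54374005 0.03513398 1.43121279] [[-0.00156541 -0.99998852 -0.0045294 ]
 [-0.99833849  0.00182369 -0.05759275]
 [ 0.05760035  0.00443171 -0.99832989]]
top key_bow [220.9 187.1] 0.56 [0.5388 0.2125 0.0357]
top key_tip [219.1 191.9] 0.58 [0.5438 0.1937 0.0809]
top key_block [220.  203.1] 0.78 [0.5413 0.1672 0.0407]
top stro
[... 438 characters left out ...]
0.2355 0.0181]
side [ 0.59382617 -0.91012485  0.59341584] [[ 0.99951777 -0.02669041  0.01586974]
 [ 0.0012367  -0.47644823 -0.87920166]
 [ 0.03102736  0.87879731 -0.47618546]]
side key_bow [165.7 226.2] 0.67 [0.5476 0.1975 0.0817]
side key_block [193.8 229. ] 0.85 [0.5573 0.1199 0.0293]
side key_block [228.6 265.4] 0.51 [ 0.6447 -0.1725  0.1042]
side strongbox [265.  224.2] 0.58 [ 0.561  -0.2965  0.105 ]
side keyhole [229.5 201.6] 0.9 [ 0.5088 -0.1808  0.1077]
side lid_hinge [228.8 266.9] 0.6 [ 0.6478 -0.1732  0.1042]
side jar_mid [162.7 207.5] 0.77 [0.4818 0.3168 0.0371]
side spool_mid [292.1 326.4] 0.92 [ 0.7601 -0.2992  0.039 ]
side offcut_mid [175.5 268.7] 0.76 [0.6782 0.2462 0.0258]
1.0
```

Run:
```python
import cv2
a=cv2.imread("pics/top0.png");b=cv2.imread("pics/side0.png")
cv2.imwrite("pics/top0c.png",cv2.resize(a[130:270,130:390],None,fx=3,fy=3,interpolation=cv2.INTER_CUBIC))
cv2.imwrite("pics/side0c.png",cv2.resize(b[130:320,150:370],None,fx=3,fy=3,interpolation=cv2.INTER_CUBIC))
```

```text
(no output)
```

View pics/top0c.png

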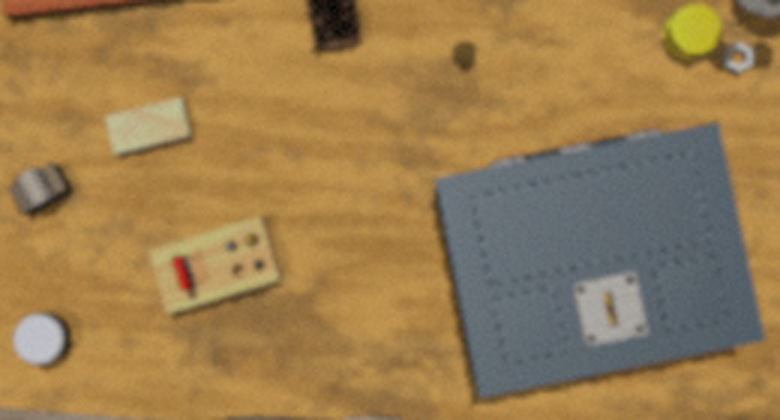

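View pics/side0c.png

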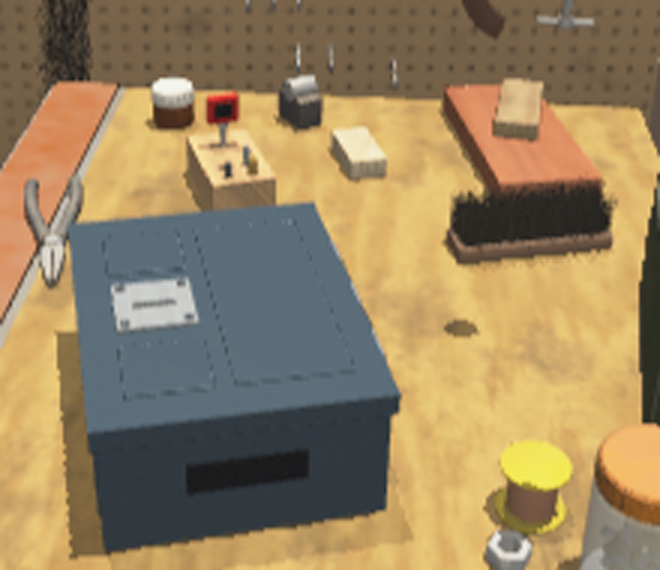

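View pics/top0.png

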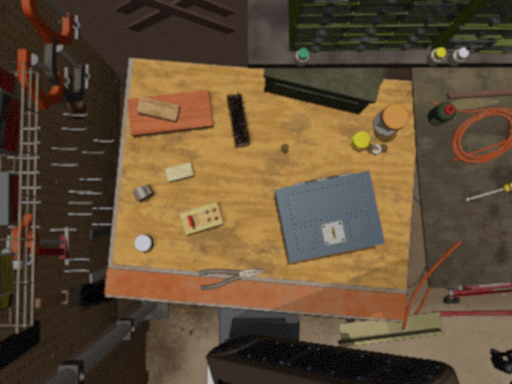

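The top view shows the box at right with its plate at about (232, 334), and the key in the block at about (221, 190). The jar, offcut and spool are well away from both. Next I'll refine these positions.

```bash
cat > meas.py <<'E'
from h import *
res={}
for c in ("top","side"):
    im=dict(np.load("/tmp/%s.npz"%c)); I=im["image"].astype(int); mx=I.max(2); mn=I.min(2)
    # plate
    seed=(232,334) if c=="top" else (229,201)
    m=((mx-mn<35)&(mn>120)).astype(np.uint8)
    m[:seed[0]-20]=0;m[seed[0]+20:]=0;m[:,:seed[1]-25]=0;m[:,seed[1]+25:]=0
    n,l,s,ce=cv2.connectedComponentsWithStats(m); k=1+np.argmax(s[1:,4]); 
    cnt=cv2.findContours((l==k).astype(np.uint8),cv2.RETR_EXTERNAL,cv2.CHAIN_APPROX_NONE)[0][0][:,0,:]
    P=np.array([at_z(im,y,x,0.105)[:2]*1000 for x,y in cnt],np.float32)
    print(c,"plate",s[k],cv2.minAreaRect(P))
    # slot: dark in hull of plate
    # upscaled homography rectification
    def rect(z,ctr,half,name,ppm=8):
        # world mm grid: image row -> -x, col-> -y
        N=int(2*half*ppm/1); 
        g=np.arange(N)/ppm-half
        X=(ctr[0]-g)[:,None]+0*g[None]; Y=(ctr[1]-g)[None]+0*g[:,None]
        W=np.stack([X,Y,np.full_like(X,z)],-1)/1000
        C=W@im["R"].T+im["t"]; uv=C@im["mtx"].T; uv=uv[...,:2]/uv[...,2:]
        o=cv2.remap(im["image"],uv[...,0].astype(np.float32),uv[...,1].astype(np.float32),cv2.INTER_CUBIC)
        cv2.imwrite("pics/"+name,cv2.cvtColor(o,cv2.COLOR_RGB2BGR))
    rect(105,(508,-187),40,c+"_plate.png",6)
    rect(95,(541,205),40,c+"_key.png",6)
    # red key head
    r=((I[...,0]>110)&(I[...,1]<70)&(I[...,2]<80)).astype(np.uint8)
    seed=(220,189) if c=="top" else (165,225)
    r[:seed[0]-15]=0;r[seed[0]+15:]=0;r[:,:seed[1]-15]=0;r[:,seed[1]+15:]=0
    ys,xs=np.nonzero(r); print(c,"red",len(ys),ys.mean(),xs.mean(),at_z(im,ys.mean(),xs.mean(),0.08)*1000,at_z(im,ys.mean(),xs.mean(),0.095)*1000)
    print("rng",im["range_z"][ys,xs])
    # block, box from finder-like: depth cloud
    H,Wd=im["range_z"].shape; u,v=np.meshgrid(np.arange(Wd),np.arange(H))
    d=np.stack([u,v,np.ones_like(u)],-1)@np.linalg.inv(im["mtx"]).T*im["range_z"][...,None]
    Wp=(d-im["t"])@im["R"]; 
    for nm,(z0,z1),(x0,x1,y0,y1) in [("lid",(.094,.112),(.35,.75,-.4,.05)),("block",(.034,.046),(.47,.62,.08,.27))]:
        mm=(Wp[...,2]>z0)&(Wp[...,2]<z1)&(Wp[...,0]>x0)&(Wp[...,0]<x1)&(Wp[...,1]>y0)&(Wp[...,1]<y1)
        mm=cv2.morphologyEx(mm.astype(np.uint8),cv2.MORPH_OPEN,np.ones((3,3)))
        q=Wp[mm>0]; print(c,nm,len(q),q[:,2].mean(),cv2.minAreaRect((q[:,:2]*1000).astype(np.float32)))
E
python3 meas.py; cd pics; python3 -c "
import cv2,numpy as np
cv2.imwrite('rect.png',cv2.resize(np.vstack([np.hstack([cv2.imread(c+'_'+k+'.png') for k in ('plate','key')]) for c in ('top','side')]),(600,600)))"
```

```text
top plate [321 221  25  24 417] ((507.6887512207031, -184.1403350830078), (58.418617248535156, 57.97431945800781), 12.399832725524902)
top red 25 220.44 190.32 [540.21978769 198.12120817  80.        ] [540.25886667 196.31186443  95.        ]
rng [1.3343921 1.3390611 1.335713  1.3347323 1.3346572 1.3327048 1.3362986
 1.3357207 1.3383193 1.3369293 1.3362751 1.3352333 1.3375318 1.3282995
 1.3278722 1.3332406 1.3351991 1.3349992 1.3345281 1.3329613 1.3311472
 1.3325956 1.3331047 1.3336196 1.335961 ]
top lid 7211 0.1040221926426047 ((553.6987915039062, -175.76266479492188), (203.28421020507812, 259.587890625), 11.227642059326172)
top block 661 0.04077937289097023 ((546.7855834960938, 172.27304077148438), (61.78522491455078, 110.29522705078125), 16.632686614990234)
side plate [187 222  29  19 425] ((506.8164367675781, -180.7515411376953), (57.18349838256836, 61.19002914428711), 10.35976791381836)
side red 43 165.62790697674419 223.06976744186048 [538.10806215 201.5800283   80.        ] [539.73592709 169.10036553  95.        ]
rng [1.206344  1.2103411 1.2121013 1.2071918 1.211108  1.2130897 1.2042421
 1.2053752 1.2069552 1.208605  0.        1.2080139 1.2100191 1.208491
 1.2136328 1.2146873 1.2039055 1.2080723 1.209554  1.2135059 1.2060907
 1.2059966 1.2161238 1.2079958 1.209997  1.215735  1.2084109 1.2122958
 1.2218575 1.2137536 1.210442  1.2235466 1.2135943 1.2133483 1.2206526
 1.2238872 1.2138355 1.2128441 1.2129258 1.2146628 1.2182089 1.2155464
 1.2197344]
side lid 6887 0.10496097494826832 ((553.7383422851562, -173.81170654296875), (203.10757446289062, 263.60552978515625), 11.12063217163086)
side block 368 0.041621738374919885 ((547.6353759765625, 171.58688354492188), (63.47885513305664, 113.91082763671875), 17.07144546508789)
```

View pics/rect.png

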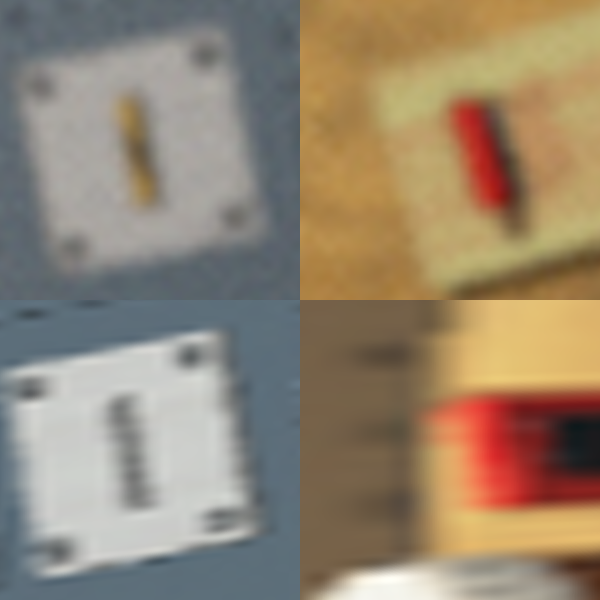

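Cross-checks:
- Keyhole: about (0.508, -0.183), yaw 11.2°. The plate, slot and lid fits agree to within 2 mm.
- Key: about (0.540, 0.197), yaw 16.8°. The block and the red pixels agree within 1 mm.

Next I'll check IK and the turning range.

```bash
cat >> h.py <<'E'
def rot(yaw,flip=1):
    """key yaw (rad) -> tool orientation, pointing down, tool x = -key y*flip"""
    a=yaw-np.pi/2
    x=np.array([np.cos(a),np.sin(a),0])*flip; z=np.array([0,0,-1.0]); return np.column_stack([x,np.cross(z,x),z])
KEY=np.array([.5399,.1968]); KYAW=np.radians(16.8)
HOLE=np.array([.508,-.183]); HYAW=np.radians(11.2)
E
python3 - <<'E'
from h import *
for f in (1,-1):
    print(f,"key",np.round(planner.solve_ik([*KEY,.069],rot(KYAW,f)),2))
    for d in (65,0,-54): print(d,np.round(planner.solve_ik([*HOLE,.137],rot(HYAW+np.radians(d),f)),2))
E
```

```text
1 key [ 0.23  0.64  1.84 -0.    0.66  1.51]
65 [-0.47  0.5   1.88 -0.    0.76 -0.23]
0 [-0.47  0.5   1.88 -0.    0.76  0.91]
-54 [-0.47  0.5   1.88 -0.    0.76  1.85]
-1 key [ 0.23  0.64  1.84 -0.    0.66 -1.63]Traceback (most recent call last):
  File "<stdin>", line 4, in <module>
    return _wrapfunc(a, 'round', decimals=decimals, out=out)
    return _wrapit(obj, method, *args, **kwds)
    result = getattr(arr, method)(*args, **kwds)
TypeError: unsupported operand type(s) for *: 'NoneType' and 'float'
```

Run:
```python
from h import *
R=rot(KYAW)
bot.movep([*KEY,.17],R); print(monitor.state()["clock"])
bot.servo_line([*KEY,.070],feed=.15)
s=monitor.state(); print(s["clock"],s["ee_pos"],s["force"])
close_gripper(60); s=monitor.state(); print(s["clock"],s["finger_gap"]*85,s["force"],s["moment"])
bot.servo_line([*KEY,.125],feed=.1)
s=monitor.state(); print(s["clock"],s["finger_gap"]*85,s["force"],s["moment"])
bot.servo_line([*KEY,.20],feed=.25)
for c in ("top","side"):
    im=imaging.get_image(c); save(im,c+"1.png"); np.savez("/tmp/%s1.npz"%c,**im)
    for n in ("key_tip","key_bow"):
        for a in finder.place_of(c,n)[:1]: print(c,n,np.round(a["centre"],1),round(a["confidence"],2))
print(monitor.state()["clock"],monitor.state()["ee_pos"])
a=cv2.imread("pics/side1.png"); cv2.imwrite("pics/side1c.png",cv2.resize(a[60:220,140:320],None,fx=4,fy=4,interpolation=cv2.INTER_CUBIC))
```

```text
3.9
4.7167 [0.54032077 0.19680806 0.07062839] [-0.02926593  0.07673593  0.49242548]
5.4 7.50357729568398 [ 0.52366085 -0.42568346  1.27798734] [0.00626816 0.04247556 0.0085906 ]
6.1 8.123332313291977 [ 0.20515792 -0.24702655 -0.73442038] [0.04046477 0.05279678 0.01477488]
top key_tip [171.8 178. ] 0.27
side key_tip [150.9 222.9] 0.6
side key_bow [124.7 222.5] 0.38
6.85 [0.53961535 0.19673832 0.19895404]
```

View pics/side1c.png

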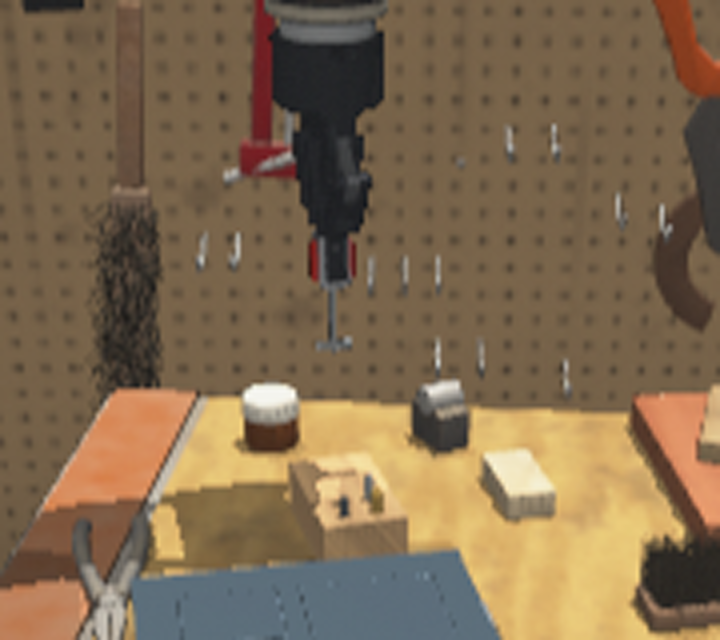

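The side view shows the key held upright, with the head centred on the finger at crop x of about 332. I'll move it over the keyhole.

Run:
```python
from h import *
R=rot(HYAW)
bot.movep([*HOLE,.21],R)
bot.servo_line([*HOLE,.176],feed=.15)
s=monitor.state(); p=s["ee_pos"]; print(s["clock"],p,s["force"],s["moment"])
tip=p-[0,0,.0606]
out=[]
for c in ("top","side"):
    im=imaging.get_image(c); save(im,c+"2.png"); np.savez("/tmp/%s2.npz"%c,**im)
    for n in ("key_tip","key_bow","keyhole"):
        for a in finder.place_of(c,n)[:1]: print(c,n,np.round(a["centre"],1),round(a["confidence"],2))
    for nm,X in (("tip",tip),("hole",np.array([*HOLE,.105]))):
        q=im["mtx"]@(im["R"]@X+im["t"]); print(c,nm,"pred row,col",q[1]/q[2],q[0]/q[2])
print(monitor.state()["clock"])
a=cv2.imread("pics/side2.png"); cv2.imwrite("pics/side2c.png",cv2.resize(a[180:260,150:260],None,fx=7,fy=7,interpolation=cv2.INTER_CUBIC))
```

```text
8.65 [ 0.50820254 -0.18229632  0.17589415] [-0.42465992 -0.32214129 -0.7131984 ] [ 0.02030386 -0.00708417 -0.0068323 ]
top keyhole [230.  331.9] 0.84
top tip pred row,col 232.43355397927584 333.0299307148549
top hole pred row,col 232.40557163424822 332.6535703785549
side key_tip [224.5 200.8] 0.67
side key_bow [195.  202.2] 0.45
side keyhole [230.8 201.9] 0.66
side tip pred row,col 226.88610906743142 201.08327361559427
side hole pred row,col 231.14861148982408 201.18247765892906
9.05
```

View pics/side2c.png

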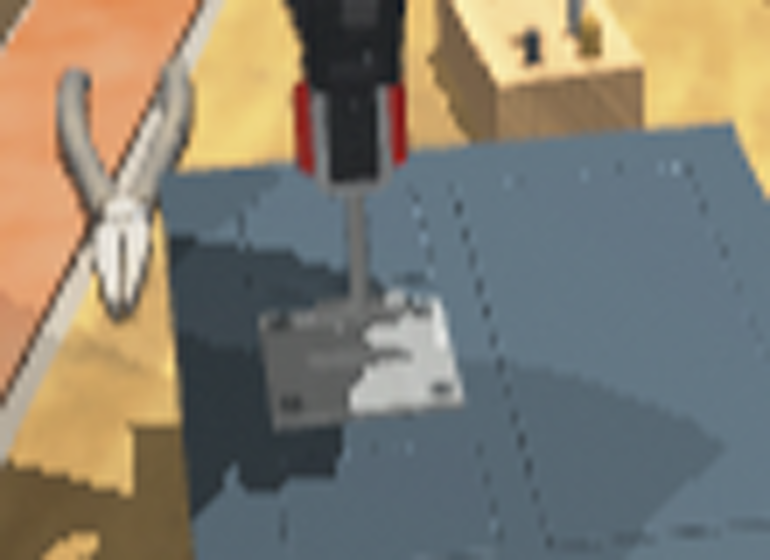

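```bash
cat >> h.py <<'E'
def S():
    s=monitor.state(); return s
def show(tag,s,f0=0): print(tag,round(s["clock"],2),np.round(s["ee_pos"]*1000,2),"F",np.round(s["force"]-f0,2),"M",np.round(s["moment"],3))
def down(xy,R,z,zmin,step,fmax,f0,feed=.02,v=True):
    while True:
        bot.servo_line([*xy,z],R,feed=feed); s=S()
        if v: show("z=%.4f"%z,s,f0)
        if s["force"][2]-f0[2]>fmax: return z,True
        if z-step<zmin: return z,False
        z-=step
E
python3 - <<'E'
from h import *
R=rot(HYAW); bot.servo_line([*HOLE,.170],R,feed=.05); bot.wait(.15)
f0=S()["force"]; np.save("/tmp/f0.npy",f0); show("0",S()) 
print(down(HOLE,R,.1690,.1580,.001,3,f0))
E
```

```text
0 9.47 [ 508.01 -183.04  169.98] F [-0.52 -0.16 -1.  ] M [-0.033 -0.002 -0.014]
z=0.1690 9.72 [ 507.99 -183.01  168.97] F [ 0.05 -0.25  0.74] M [-0.012  0.028 -0.026]
z=0.1680 9.97 [ 507.99 -182.99  167.94] F [ 0.15 -0.13  0.25] M [-0.033 -0.    -0.006]
z=0.1670 10.22 [ 507.99 -183.01  166.93] F [ 0.31 -0.21 -0.39] M [0.019 0.04  0.01 ]
z=0.1660 10.47 [ 507.99 -182.99  165.94] F [ 0.86 -0.29  1.36] M [-0.021  0.024  0.017]
z=0.1650 10.72 [ 508.   -183.01  164.94] F [0.19 0.35 0.37] M [-0.106  0.004 -0.008]
z=0.1640 10.97 [ 508.07 -183.15  163.95] F [ 0.23 -2.17 -0.6 ] M [-0.404 -0.11  -0.057]
z=0.1630 11.22 [ 508.12 -183.21  162.93] F [ 2.09 -3.06 -1.74] M [-0.732 -0.24   0.041]
z=0.1620 11.47 [ 508.19 -183.19  162.06] F [ 1.4  -3.71  0.02] M [-0.927 -0.328 -0.032]
z=0.1610 11.72 [ 508.18 -183.16  161.07] F [ 2.12 -3.86  1.37] M [-1.067 -0.348 -0.012]
z=0.1600 11.97 [ 508.13 -183.16  160.  ] F [ 2.23 -4.19  2.8 ] M [-1.18  -0.388  0.002]
z=0.1590 12.22 [ 508.13 -183.16  158.99] F [ 2.05 -4.9   1.87] M [-1.106 -0.323  0.021]
z=0.1580 12.47 [ 508.16 -183.17  158.08] F [ 1.93 -5.16  3.35] M [-1.079 -0.287 -0.015]
(0.158, True)
```

The bits went in on the first try: the tip is about 7 mm down with a light side load. I'll relieve the side force and carry on to the disc face.

Run:
```python
from h import *
R=rot(HYAW); f0=np.load("/tmp/f0.npy")
xy=HOLE.copy(); z=.158
for i in range(3):
    s=S(); f=(s["force"]-f0)[:2]
    if np.hypot(*f)<1.2: break
    xy=xy+np.clip(f*.00012,-.0006,.0006)
    bot.servo_line([*xy,z],R,feed=.02); show("relieve",S(),f0); print(xy)
np.save("/tmp/xy.npy",xy)
print(down(xy,R,.157,.1450,.001,4,f0))
```

```text
relieve 12.72 [ 508.17 -183.46  157.92] F [ 1.69 -2.7   2.65] M [-0.627 -0.218 -0.027]
[ 0.50823171 -0.1836    ]
relieve 12.97 [ 508.2  -183.68  157.81] F [ 1.   -1.32  1.51] M [-0.312 -0.125 -0.039]
[ 0.50843503 -0.18392456]
relieve 13.22 [ 508.32 -183.85  157.82] F [ 0.59 -0.85 -1.06] M [-0.016  0.039  0.033]
[ 0.50855495 -0.18408298]
z=0.1570 13.47 [ 508.43 -183.94  156.85] F [ 0.91  0.04 -0.07] M [-0.058 -0.002 -0.039]
z=0.1560 13.72 [ 508.5  -184.04  155.91] F [-0.12  0.22  0.03] M [0.012 0.056 0.032]
z=0.1550 13.97 [ 508.53 -184.07  154.94] F [0.67 0.63 0.16] M [ 0.005  0.074 -0.003]
z=0.1540 14.22 [ 508.5  -184.06  153.9 ] F [-0.12 -0.78  0.76] M [-0.011  0.116 -0.03 ]
z=0.1530 14.47 [ 508.54 -184.09  152.94] F [-0.6  -0.56  0.24] M [-0.013  0.126 -0.116]
z=0.1520 14.72 [ 508.57 -184.08  151.95] F [ 0.65 -0.55  0.61] M [0.063 0.075 0.017]
z=0.1510 14.97 [ 508.6  -184.05  150.95] F [ 0.57  0.7  -0.48] M [ 0.012  0.006 -0.005]
z=0.1500 15.22 [ 508.57 -184.05  149.96] F [ 0.42 -0.16  0.32] M [ 0.032  0.018 -0.016]
z=0.1490 15.47 [ 508.5  -184.04  148.93] F [-0.02 -0.76 -0.3 ] M [ 0.01   0.014 -0.014]
z=0.1480 15.72 [ 508.59 -184.07  148.13] F [0.64 0.51 3.3 ] M [ 0.101  0.136 -0.066]
z=0.1470 15.97 [ 508.64 -184.12  147.37] F [-1.21  2.02  7.03] M [ 0.143  0.388 -0.004]
(0.147, True)
```

Disc face felt at TCP z of about 0.1485 (tip 18 mm down, as specified). Now I'll feel anticlockwise with about 5 N.

Run:
```python
from h import *
f0=np.load("/tmp/f0.npy"); xy=np.load("/tmp/xy.npy"); z=.1474
a=0; hit=False
bot.servo_line([*xy,z],rot(HYAW+np.radians(6)),feed=.02); show(6,S(),f0)
for a in np.arange(9,63,2.5):
    bot.servo_line([*xy,z],rot(HYAW+np.radians(a)),feed=.02); s=S(); show(a,s,f0)
    f=s["force"][2]-f0[2]
    if f<2:
        bot.wait(.05); s2=S(); show("  again",s2,f0)
        if s2["force"][2]-f0[2]<2: hit=True; break
    if f>10: z+=.0004
    if abs(s["force"][:2]-f0[:2]).max()>12: print("side load"); break
np.save("/tmp/a.npy",a); print(a,hit)
```

```text
6 16.23 [ 508.57 -184.14  147.46] F [0.03 0.86 3.15] M [-0.015  0.131 -0.001]
9.0 16.48 [ 508.59 -184.13  147.43] F [-0.24  0.67  4.48] M [0.079 0.178 0.007]
11.5 16.73 [ 508.61 -184.12  147.44] F [ 0.07 -0.55  3.55] M [-0.008  0.158  0.062]
14.0 16.98 [ 508.63 -184.1   147.46] F [0.69 0.44 4.38] M [ 0.017  0.112 -0.049]
16.5 17.23 [ 508.59 -184.1   147.42] F [ 0.12 -0.13  4.74] M [-0.01   0.105  0.02 ]
19.0 17.48 [ 508.62 -184.09  147.42] F [-0.73  0.28  3.88] M [-0.009  0.018  0.068]
21.5 17.73 [ 508.59 -184.1   147.42] F [0.67 0.38 4.19] M [-0.038  0.043  0.013]
24.0 17.98 [ 508.59 -184.08  147.41] F [-0.17 -0.29  4.11] M [ 0.002 -0.04  -0.023]
26.5 18.23 [ 508.57 -184.09  147.4 ] F [0.37 0.04 4.1 ] M [-0.025 -0.014 -0.054]
29.0 18.48 [ 508.56 -184.09  147.38] F [1.14 0.35 3.09] M [-0.074 -0.008 -0.031]
31.5 18.73 [ 508.56 -184.1   147.35] F [ 1.23 -0.16  3.4 ] M [ 0.015 -0.068 -0.007]
34.0 18.98 [ 508.57 -184.1   147.4 ] F [ 1.03 -0.83  3.47] M [-0.135 -0.036 -0.053]
36.5 19.23 [ 508.59 -184.08  147.42] F [ 1.05 -0.61  3.06] M [-0.146 -0.134 -0.014]
39.0 19.48 [ 508.35 -184.07  147.22] F [ 0.55 -2.13  0.98] M [-0.232  0.066 -0.016]
  again 19.52 [ 508.38 -184.09  147.22] F [ 0.71 -1.47  1.05] M [-0.308  0.015 -0.021]
39.0 True
```

The Z force fell at 39°, so I'll lower.

Run:
```python
from h import *
f0=np.load("/tmp/f0.npy"); xy=np.load("/tmp/xy.npy"); a=float(np.load("/tmp/a.npy"))
z=.1468
while z>=.1388:
    bot.servo_line([*xy,z],rot(HYAW+np.radians(a)),feed=.02); s=S(); show("z%.4f a%.1f"%(z,a),s,f0)
    f=s["force"]-f0
    if f[2]>5:
        if z<.1405: print("bottom?"); break
        if a<42.5: a+=1; continue
        print("stuck"); break
    xy=xy+np.clip(f[:2]*.0001,-.0003,.0003)*(np.hypot(*f[:2])>1.5)
    z-=.001
np.save("/tmp/a.npy",a);np.save("/tmp/xy.npy",xy);np.save("/tmp/z.npy",z);print(a,z,xy)
```

```text
z0.1468 a39.0 19.77 [ 508.41 -184.07  146.65] F [ 0.12 -1.58  0.59] M [-0.356  0.156  0.01 ]
z0.1458 a39.0 20.02 [ 508.48 -184.18  145.66] F [ 1.5  -1.4   0.68] M [-0.261  0.177  0.002]
z0.1448 a39.0 20.27 [ 508.63 -184.34  144.69] F [-1.47 -0.65 -0.39] M [-0.172  0.26  -0.016]
z0.1438 a39.0 20.52 [ 508.54 -184.37  143.7 ] F [0.55 0.64 0.44] M [-0.095  0.104  0.023]
z0.1428 a39.0 20.77 [ 508.53 -184.4   142.71] F [-0.75  0.28 -0.16] M [-0.044  0.2    0.024]
z0.1418 a39.0 21.02 [ 508.56 -184.43  141.74] F [0.27 0.03 0.41] M [-0.011  0.23   0.012]
z0.1408 a39.0 21.27 [ 508.54 -184.43  140.72] F [ 0.34 -0.49 -0.41] M [-0.045  0.163  0.025]
z0.1398 a39.0 21.52 [ 508.53 -184.43  139.72] F [-0.63 -0.14  0.28] M [-0.031  0.188  0.003]
z0.1388 a39.0 21.77 [ 508.6  -184.47  138.88] F [-1.64  0.17  3.82] M [0.079 0.359 0.013]
39.0 0.1378 [ 0.50840544 -0.18442851]
```

Bottomed at TCP z of about 0.139, 9.3 mm below the face, so the key is fully home. Now clockwise.

Run:
```python
from h import *
f0=np.load("/tmp/f0.npy"); xy=np.load("/tmp/xy.npy"); a=float(np.load("/tmp/a.npy")); z=.1390
n=0
seq=list(np.arange(35,-9,-4))+list(np.arange(-9,-33,-2.))
for a in seq:
    bot.servo_line([*xy,z],rot(HYAW+np.radians(a)),feed=.02); s=S(); show("a%.1f"%a,s,f0)
    f=s["force"]-f0
    if np.hypot(*f[:2])>15 or abs(f[2])>15 or abs(s["moment"][2])>.6: print("load!"); break
    if np.hypot(*f[:2])>2: xy=xy+np.clip(f[:2]*.0001,-.0003,.0003)
np.save("/tmp/a.npy",a);np.save("/tmp/xy.npy",xy)
bot.wait(.1); show("end",S(),f0)
```

```text
a35.0 22.02 [ 508.32 -184.33  138.96] F [-0.85  1.17  1.39] M [0.191 0.436 0.062]
a31.0 22.27 [ 508.35 -184.36  138.96] F [-1.73  0.59  2.08] M [0.274 0.451 0.042]
a27.0 22.52 [ 508.34 -184.4   138.95] F [-1.14  0.18  1.26] M [0.276 0.492 0.007]
a23.0 22.77 [ 508.36 -184.43  138.97] F [-1.88  1.02  1.49] M [0.244 0.553 0.04 ]
a19.0 23.02 [ 508.31 -184.4   139.  ] F [-0.52  1.25  0.65] M [0.201 0.315 0.044]
a15.0 23.27 [ 508.28 -184.39  138.97] F [-1.02  0.98  1.05] M [0.065 0.289 0.03 ]
a11.0 23.52 [ 508.3  -184.41  139.02] F [-0.75 -0.5   1.52] M [0.067 0.306 0.011]
a7.0 23.77 [ 508.27 -184.4   139.01] F [-1.21  0.02  0.65] M [0.029 0.252 0.036]
a3.0 24.02 [ 508.26 -184.38  139.03] F [-0.19  0.9   0.51] M [-0.052  0.307 -0.002]
a-1.0 24.27 [ 508.23 -184.4   139.  ] F [-0.47  0.14  1.17] M [-0.13   0.336  0.01 ]
a-5.0 24.52 [ 508.24 -184.36  139.01] F [-0.81 -0.19  0.23] M [-0.105  0.366  0.026]
a-9.0 24.77 [ 508.24 -184.39  139.03] F [-0.54 -0.87  1.51] M [-0.155  0.327  0.073]
a-11.0 25.02 [ 508.23 -184.36  139.01] F [-1.07 -0.34  2.04] M [-0.193  0.4    0.123]
a-13.0 25.27 [ 508.2
[... 216 characters left out ...]
-0.252  0.425  0.097]
a-19.0 26.02 [ 508.22 -184.36  139.01] F [-1.84 -0.7   1.87] M [-0.345  0.416  0.075]
a-21.0 26.27 [ 508.22 -184.33  139.02] F [-1.39 -1.    2.09] M [-0.305  0.453  0.1  ]
a-23.0 26.52 [ 508.25 -184.35  139.09] F [-2.32 -1.11  2.95] M [-0.35   0.495  0.094]
a-25.0 26.77 [ 508.12 -184.44  139.08] F [-0.    0.15  3.82] M [-0.134  0.205  0.087]
a-27.0 27.02 [ 508.09 -184.44  139.04] F [0.69 0.31 3.18] M [-0.151  0.185  0.068]
a-29.0 27.27 [ 508.08 -184.44  139.03] F [0.45 0.1  3.47] M [-0.102  0.173  0.105]
a-31.0 27.52 [ 508.05 -184.47  139.01] F [ 1.46 -1.02  3.22] M [-0.124  0.131  0.09 ]
end 27.62 [ 508.04 -184.46  139.03] F [ 0.11 -0.99  3.94] M [-0.183  0.103  0.087]
```

The push rose to about 3.5 N at -24°, so the bolt has let go. I'll release and retreat up and back.

Run:
```python
from h import *
xy=np.load("/tmp/xy.npy"); a=float(np.load("/tmp/a.npy")); R=rot(HYAW+np.radians(a))
ungrasp(); show("open",S())
p=S()["ee_pos"]
try:
    bot.servo_line([p[0]-.02,p[1],p[2]+.12],R,feed=.3)
    bot.servo_line([p[0]-.07,p[1],p[2]+.22],R,feed=.3)
except bot.IKError as e: print("IK",e)
show("up",S())
bot.wait(3.5)
for c in ("top","side"):
    im=imaging.get_image(c); save(im,c+"3.png")
    for n in ("key_tip","key_bow","keyhole","jar_mid","spool_mid","offcut_mid"):
        for d in finder.place_of(c,n)[:1]: print(c,n,np.round(d["centre"],1),round(d["confidence"],2),np.round(pt(im,*d["centre"]),3))
show("end",S())
```

```text
open 28.35 [ 507.97 -184.43  138.98] F [ 0.12 -0.57 -0.25] M [0.018 0.017 0.016]
up 29.43 [ 437.75 -184.41  358.25] F [-0.35  0.02 -0.23] M [0.016 0.007 0.008]
top keyhole [192.3 332.1] 0.8 [ 0.608 -0.164  0.22 ]
top jar_mid [244.1 140.7] 0.75 [0.474 0.341 0.038]
top offcut_mid [171.7 177.5] 0.7 [0.678 0.242 0.023]
side key_bow [180.6 271.4] 0.65 [ 0.655 -0.159  0.213]
side keyhole [173.6 249.2] 0.72 [0.618 0.305 0.004]
side jar_mid [292.  327.5] 0.24 [ 0.761 -0.303  0.043]
side spool_mid [290.1 325.3] 0.79 [ 0.758 -0.296  0.042]
side offcut_mid [180.1 268.1] 0.4 [ 0.647 -0.163  0.216]
end 33.63 [ 437.97 -184.44  358.99] F [ 0.65 -0.36  0.07] M [0.024 0.021 0.004]
```

View pics/side3.png

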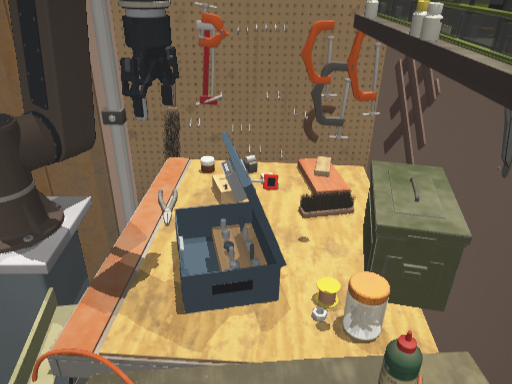

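View pics/top3.png

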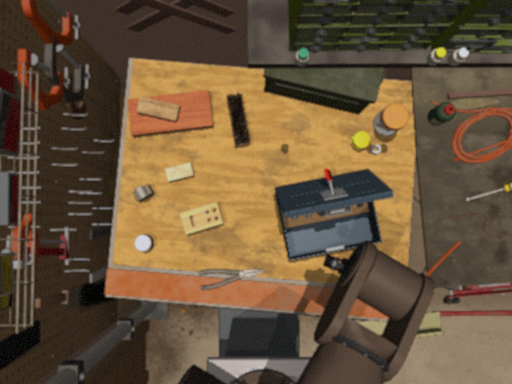

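Both views show the lid up and back, with the red key head sticking out of the plate (side ~(271, 181), top ~(328, 175)). The gripper is clear. I'll check that the lid is still and how far it has opened, then hand in.

Run:
```python
from h import *
A=cv2.imread("pics/side3.png").astype(int); bot.wait(1.0)
im=imaging.get_image("side"); save(im,"side4.png")
print("diff",abs(cv2.imread("pics/side4.png").astype(int)-A)[140:320,160:340].max())
im=imaging.get_image("top")
H,W=im["range_z"].shape; u,v=np.meshgrid(np.arange(W),np.arange(H))
P=((np.stack([u,v,np.ones_like(u)],-1)@np.linalg.inv(im["mtx"]).T*im["range_z"][...,None])-im["t"])@im["R"]
m=(P[...,2]>.12)&(P[...,2]<.32)&(v<215)&(v>165)&(u>270)&(u<395)
q=P[m]; x=q[:,:2]@[np.cos(HYAW),np.sin(HYAW)]
print(len(q),"zmax",q[:,2].max(),"lid angle", np.arctan2(*(-np.linalg.eigh(np.cov(x,q[:,2]))[1][:,1][::-1]*[1,-1])), "slope",np.polyfit(q[:,2],x,1))
ticket.job_done(); print(S()["clock"])
```

```text
diff 5
3365 zmax 0.28357250621532587 lid angle -2.012248978346939 slope [-0.45080623  0.66063061]
the job is handed in; nothing more can be done
the job is handed in; nothing more can be done
```

The strongbox is open with the key still in its lock, and I handed the job in about 35 s into the 67 s allowed. I have no verdict from the judge.

**What I did:**
- I lifted the key from the block and entered the keyhole on the first descent. After easing off about 5 N of side load, I went down to the disc face, which I felt 18 mm below the mouth.
- I pressed with about 4 N and felt anticlockwise. The key dropped in at about 39° and bottomed about 9.3 mm lower, fully home.
- I turned it clockwise. The bolt let go at about -24°, felt as an upward push of about 3.5 N, and I carried on to -31°. Then I released the key and backed up and away.
- The highest force the wrist sensor showed while the key was in the lock was about 7 N, against the 50 N limit.

**Last checks:**
- **Lid:** it stands open at about 1.13–1.15 rad in two rough estimates. The key's head shows in both views, and nothing around the box moved between two side pictures 1 s apart.
- **Bystanders:** the top camera shows the jar within 3 mm and the offcut within about 8 mm of where they started, and the side camera shows the spool within about 4 mm. These differences are within the networks' scatter, and the arm never went near them.
- **Hand:** the gripper is clear and the wrist force is about zero.

**What disagreed:**
- The first keyhole fixes from the two cameras differed by 2–3 mm in y, which the feeling-in made up for.
- In the last pictures the side camera's keyhole, jar and offcut detections were wrong, so I ignored them.

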